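# Slide the tall tip-box magazine home into its loading port

### The job

Push the tall black magazine of pipette-tip boxes across the bench into the loading port until it sits fully home, standing square and flush against the port's console; it tips easily, so push it low, near its base, and never let it tip or lift off the bench. Then press the button on top of the console all the way down and let it go. Grasp nothing, and leave everything else on the bench where it stands.

Things in the scene. Friction and masses are not known exactly. Their poses are not given: they have to be found in the camera images.
- magazine: Tall loose stack of four black tip boxes joined into one smooth upright block, 127 mm (its x) by 86 mm (its y) by 176 mm high, pale top; 0.72 to 0.98 kg. Sliding it takes 3.5 to 7 N; pushed higher than about 60 mm above the bench it tips. Origin: centre of its underside, z up. It starts 220 to 280 mm from home on the port's open (-y) side, up to 30 mm off line and 0.25 rad off square.
- magazine_push (a point): On the magazine's -y side (flat, 127 mm wide, the side to push), at mid width, 25 mm above the bench.
- port: Fixed loading port, turned up to 0.2 rad. Origin: on the bench, where the centre of the magazine's underside is when fully home (axes then parallel to the port's). The magazine slides in along the port's +y on the bare bench. A white console, 190 (x) by 130 (y) by 45 mm high, has its flat front, the stop, at y = +43 mm.
- port_mouth (a point): Middle of the port's mouth on the bench, at y = -45 mm of the port. Two metal side rails, 25 mm high and 12 mm thick, run from the console to y = -5 mm with 139 mm between them (6 mm play each side of the magazine), then flare outward at 0.52 rad to a mouth about 180 mm wide.
- load_button (a joint): Push button on top of the console: 0 when up, 0.006 m fully pressed. A spring returns it; fully down takes about 4 N.
- load_button_top (a point): Centre of the top of the button cap, a round cap of 24 mm diameter on a small housing on the console, 131 mm beyond the port's origin along the port's +y (88 mm past the stop face). Pressed vertically downward.
- low_rack: Bystander: a single low black tip box with pale lid, 127 x 86 x 44 mm. Origin under its centre.
- reagent: Bystander: standing bottle, 60 mm diameter, 120 mm high. Origin under its centre.
- amber: Bystander: small standing amber bottle, 48 mm diameter, 85 mm high. Origin under its centre.
- jar: Bystander: squat jar, 52 mm diameter, 55 mm high, beside the magazine's path. Origin under its centre.
- beaker: Bystander: open beaker, 70 mm diameter, 80 mm high. Origin under its centre.
- tube: Bystander: capped tube standing upright, 34 mm diameter at its foot, 105 mm high, beside the port. Origin under its centre.
- pipette: Bystander: hand pipette lying flat, 240 mm long, 22 mm thick. Origin under the middle.

How it is judged:
By the outcome, as a careful person would: the job done as asked, in the order asked, and still so for the second after the job is handed in, with the robot touching nothing.
It also fails if it takes over 72 s, if anything falls off the work surface, if the arm or the gripper's body presses on something with over 40 N, if the wrist force passes 120 N, or if a joint passes its speed limit or range.

### The arm

A 6-joint arm with a two-finger parallel gripper is mounted at the origin on the work surface. World frame = base frame: x ahead of the robot, y to its left, z up, the work surface at z = 0. Lengths are in m, angles in rad, forces in N, time in s.
With the tool pointing down it reaches from about 0.4 to 0.825 m from the base axis. Payload 7 kg.
Tool frame: the origin (TCP) lies at the very end of the fingers, on their centre line; the grasp point (between the pads) lies 19 mm behind it; z points along the fingers, y is the line along which they close (so a half turn about z gives the same grasp; the last joint's range is limited). The gripper opens to 88 mm and grips with 3 to 60 N. Pads are 19 mm wide; open, the fingers measure 130 mm over their backs; the gripper's body (78 mm by 193 mm) begins 47 mm behind the grasp point.
Start: joints at [-1, 0.359, 0.012, 0, -1.224, -0.288], TCP at [0.188, -0.648, 0.227] pointing down, gripper open.
Joint ranges: [-3.07, 3.07], [-1.43, 2.12], [-1.02, 1.25], [-3.03, 1.67], [-3.05, -0], [-3.03, 3.03]. Speed limits (rad/s): [2.39, 2.39, 3.01, 3.14, 3.14, 3.14].

### API

Orientations are given as [roll, pitch, yaw] about the fixed x, y, z axes, in that order (R = Rz(yaw) Ry(pitch) Rx(roll)).
In Python, from station import arm gives the robot as it stands. The module is installed in compiled form; this text tells all that it offers.
- The arm moves only by the shell command python3 -m crank 'ROWS' [FORCE]. ROWS is JSON, a list of rows, each an object of numbers: "dx", "dy", "dz": the shift along the world's x, y, z in m; "twist": the turn about the world's z in degrees; "grip": the opening, from -1 (shut) to 1 (fully open). A call has exactly 5 rows; each row is the pose to reach, as a shift and turn from the pose commanded when the call began; what a row does not reach only later rows make up. A row lasts 1/12 s, in which the tool goes at most 41.7 mm and 7.16 degrees, less where a joint would pass 70% of its speed; a pose out of reach is approached as far as the arm can. A call with a gripper value outside its range is refused whole. The fingers move at their own pace and stop on an object; FORCE is the grip in N (left out, the last holds). Time passes only in rows, so rows that repeat a pose let the fingers close, or fill a call up. It gives the time, the measured TCP pose, the force, the opening and the grip force at its end, in the units of the state.
- arm.get_state(): the state, without advancing time (a new reading comes with each control period).
- arm.grab_frame(name): name is "side" or "top" or "wrist"; returns the picture (480x640x3 uint8, red, green, blue); there is no depth.
- arm.get_calibration(name): a dict with "fx", "fy", "cx", "cy" (pixels), "cam_to_world" (4x4, takes a point from camera to world coordinates); the wrist camera has in their place "tool_from_camera" (4x4, takes a point from camera to tool coordinates, whose origin is the TCP and whose axes are the flange's). Camera axes: x right, y down, z forward; pixel columns grow to the right and rows downward; lengths in m; the calibration is good to about 2 mm. The wrist camera is an equidistant fisheye: a pixel r from the principal point sees the ray r / f radians off the axis. A picture is of the moment at which its call begins: read the wrist's pose just before it. get_calibration takes no time and is no camera call.
- arm.job_done(): hands the job in; it is judged then, once.
The state is a dict: "t": time; "q": joint angles; "qd": joint speeds; "joint_efforts": joint torques, N m; "eef_pos": TCP position; "ee_rot": TCP orientation; "force": force on the tool from outside, world axes, zero at the start; "moment": the same for the moment, N m; "width": finger opening in m; "gripper_force": force on a finger pad.
Only numpy, scipy, OpenCV 4.12 (cv2) and the standard library are available. Lean on these libraries where they do the work, as an engineer would, in place of code of your own. Each camera call takes 0.05 s, during which the arm holds its last target. There are 200 camera calls.

## Working session

There is one attempt and no reset: what is moved stays moved. The work goes in short steps, Python scripts to look and compute and a shell command to move; the robot and the scene stay as the last step left them, time stands still between calls to the robot, and variables do not carry over. Pictures are saved under pics/ and viewed, at most 14 in all, crops included, and the job is handed in when it is done.

```bash
mkdir -p pics
python3 - <<'E'
from station import arm
import cv2,numpy as np
for n in("top","side"):
    f=arm.grab_frame(n);cv2.imwrite(f"pics/{n}0.png",f[:,:,::-1])
    c=arm.get_calibration(n);print(n,c["fx"],c["cx"],c["cy"],np.round(c["cam_to_world"],3).tolist())
s=arm.get_state();print(s["t"],s["eef_pos"],s["ee_rot"],s["force"],s["width"])
E
```

```text
top 435.8908688919605 316.74355632542085 238.4454338958078 [[0.025, -0.997, 0.077, 0.478], [-1.0, -0.025, 0.011, -0.014], [-0.009, -0.077, -0.997, 1.098], [0.0, 0.0, 0.0, 1.0]]
side 437.84106427986836 309.75503231230323 238.33163132190137 [[-0.95, -0.193, 0.244, 0.304], [-0.311, 0.614, -0.726, 0.712], [-0.01, -0.765, -0.644, 0.702], [0.0, 0.0, 0.0, 1.0]]
0.1 [ 0.18818669 -0.6477751   0.22571429] [ 3.14007798e+00 -1.60070486e-04 -2.85888575e+00] [-0.95913243 -0.10440163 -0.20341813] 0.08744041520759802
```

View pics/top0.png

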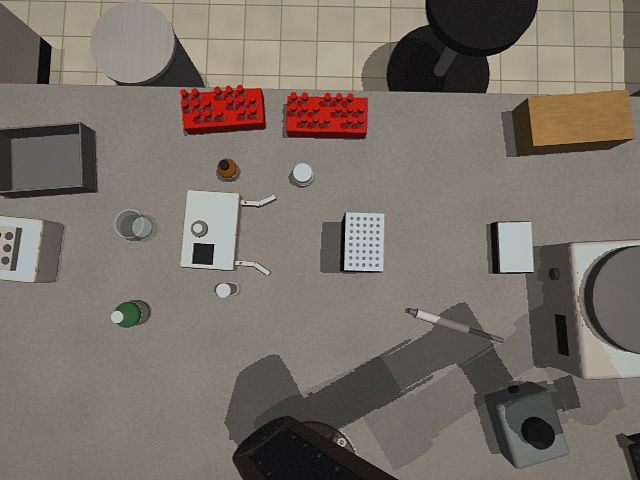

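View pics/side0.png

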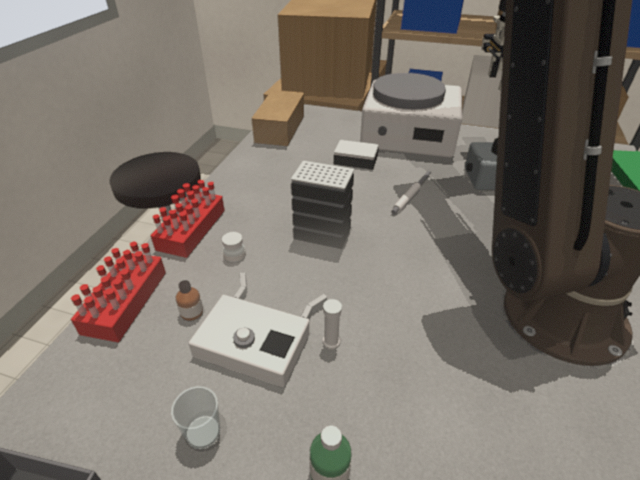

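The top view shows the console around (210,230), with the rails opening to the right (world -y). The magazine's top is at about (364,242), the low rack at (513,247), the jar at (302,174), the tube at (227,290) and the pipette from (408,311) to (502,341). The side view agrees. Next I measure.

```bash
cat > h.py <<'E'
from station import arm
import cv2,numpy as np
def ray(n,uv,z):
    c=arm.get_calibration(n);T=np.array(c["cam_to_world"])
    uv=np.atleast_2d(np.array(uv,float))
    d=np.c_[(uv[:,0]-c["cx"])/c["fx"],(uv[:,1]-c["cy"])/c["fy"],np.ones(len(uv))]@T[:3,:3].T
    return (T[:3,3]+d*((z-T[2,3])/d[:,2])[:,None])[:,:2]
def rect(f,box,z,n="top",th=150,close=5):
    x0,y0,x1,y1=box
    m=(f[y0:y1,x0:x1].min(2)>th).astype(np.uint8)
    m=cv2.morphologyEx(m,cv2.MORPH_CLOSE,np.ones((close,close)))
    cs=max(cv2.findContours(m,0,2)[0],key=cv2.contourArea)
    p=ray(n,cs[:,0]+[x0,y0],z)
    (c,s,a)=cv2.minAreaRect((p*1000).astype(np.float32))
    return np.array(c)/1000,s,a,cv2.boxPoints((c,s,a))/1000
E
python3 - <<'E'
from h import *
f=cv2.imread("pics/top0.png")
np.set_printoptions(precision=4,suppress=True)
for nm,b,z in(("console",(172,182,242,278),.045),("mag",(335,205,392,280),.176),("rack",(485,215,540,280),.044)):
    c,s,a,p=rect(f,b,z);print(nm,c,s,a,p.tolist())
for nm,uv,z in(("button",(199,228),.06),("jar",(302,174),.055),("tube",(223,290),.105),("pipA",(408,311),.011),("pipB",(502,341),.011),("amber",(226,165),.085),("rail tips",(275,197),.025),("rail2",(269,273),.025)):
    print(nm,ray("top",uv,z))
cv2.imwrite("pics/crop.png",cv2.resize(f[150:310,170:400],None,fx=3.4,fy=3.4,interpolation=cv2.INTER_CUBIC))
E
```

```text
console [0.5752 0.2492] (147.7858428955078, 186.82199096679688) 87.51889038085938 [[0.4786960780620575, 0.17942245304584503], [0.6653428673744202, 0.17133493721485138], [0.6717405915260315, 0.31898224353790283], [0.48509374260902405, 0.3270697593688965]]
mag [ 0.5465 -0.1046] (82.34815979003906, 122.7782974243164) 89.6329574584961 [[0.48482662439346313, -0.14541569352149963], [0.6076023578643799, -0.1462022215127945], [0.6081298589706421, -0.06385575979948044], [0.4853541851043701, -0.06306923180818558]]
rack [ 0.5525 -0.4826] (118.96968841552734, 79.80743408203125) 2.146810531616211 [[0.49159908294677734, -0.44496428966522217], [0.494588702917099, -0.524715781211853], [0.6134748458862305, -0.5202590823173523], [0.6104852557182312, -0.4405076205730438]]
button [[0.577  0.2803]]
jar [[0.7153 0.037 ]]
tube [[0.4328 0.2064]]
pipA [[ 0.3888 -0.2318]]
pipB [[ 0.3221 -0.4621]]
amber [[0.7259 0.2161]]
rail tips [[0.6625 0.1041]]
rail2 [[0.4735 0.1127]]
```

View pics/crop.png

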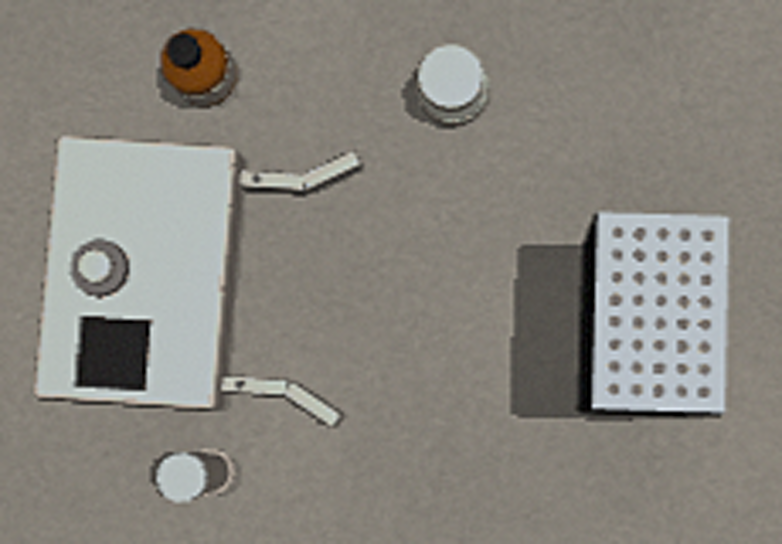

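Run:
```python
from h import *
np.set_printoptions(precision=4,suppress=True)
g=lambda L,z: ray("top",[(170+(x-.5)/3.4,150+(y-.5)/3.4) for x,y in L],z)
C=g([(216,408),(237,150),(60,137),(38,398)],.045);print(C, [np.linalg.norm(C[i]-C[i-3]) for i in range(4)])
e=C[1]-C[0];e2=C[2]-C[3];e3=C[2]-C[1];e4=C[3]-C[0]
print("yaws",[np.arctan2(v[1],v[0]) for v in(e,e2)],[np.arctan2(-v[0],v[1]) for v in(e3,e4)])
yaw=np.mean([np.arctan2(v[1],v[0]) for v in(e,e2)]+[np.arctan2(-v[0],v[1]) for v in(e3,e4)])
Y=np.array([-np.sin(yaw),np.cos(yaw)]);X=np.array([np.cos(yaw),np.sin(yaw)])
b=g([(96,265)],.062)[0]
o=C.mean(0)-Y*.108
print("port yaw",yaw,"origin",o,"button",b,"from button",b-.131*Y, "port frame of button",[(b-o)@X,(b-o)@Y])
M=g([(590,409),(598,213),(729,217),(722,412)],.176);print("mag",M,M.mean(0))
m=M.mean(0);print("mag in port",[(m-o)@X,(m-o)@Y])
v=[M[1]-M[0],M[2]-M[3]];print([np.arctan2(a[1],a[0]) for a in v],[np.arctan2(a[0],-a[1]) for a in (M[2]-M[1],M[3]-M[0])])
R=g([(300,188),(288,387)],.025);print("rail kinks mid",R,R.mean(0),[(R.mean(0)-o)@X,(R.mean(0)-o)@Y])
```

```text
[[0.479  0.1966]
 [0.6645 0.189 ]
 [0.6709 0.3172]
 [0.4828 0.3237]] [np.float64(0.18564965992529506), np.float64(0.12834604509334474), np.float64(0.1881659625556319), np.float64(0.1271529123188932)]
yaws [np.float64(-0.04133951629925937), np.float64(-0.0349841948036479)] [np.float64(-0.05007550355592271), np.float64(-0.030397452873105593)]
port yaw -0.03919916688298389 origin [0.5701 0.1487] button [0.5772 0.282 ] from button [0.5721 0.1511] port frame of button [np.float64(0.0019449730663097216), np.float64(0.13342498749003692)]
mag [[ 0.4842 -0.062 ]
 [ 0.6068 -0.0645]
 [ 0.6063 -0.1465]
 [ 0.4844 -0.1438]] [ 0.5454 -0.1042]
mag in port [np.float64(-0.014681610982567168), np.float64(-0.25366481479686603)]
[np.float64(-0.020114297497786888), np.float64(-0.022037660496918483)] [np.float64(-0.00654933919374568), np.float64(0.0027620223751621707)]
rail kinks mid [[0.641  0.1456]
 [0.4955 0.149 ]] [0.5682 0.1473] [np.float64(-0.001766823712331245), np.float64(-0.001475804187916738)]
```

```bash
python3 -m crank '[{"dx":0.03,"dy":0.03,"twist":7},{"dx":0.06,"dy":0.06,"twist":14},{"dx":0.09,"dy":0.09,"twist":21},{"dx":0.12,"dy":0.12,"twist":28},{"dx":0.15,"dy":0.14,"twist":35}]'
python3 -m crank '[{"dx":0.03,"dy":0.03,"twist":7},{"dx":0.05,"dy":0.06,"twist":14},{"dx":0.08,"dy":0.09,"twist":21},{"dx":0.11,"dy":0.11,"twist":28},{"dx":0.13,"dy":0.13,"twist":35}]'
python3 -m crank '[{"dx":0.02,"dy":0.02},{"dx":0.04,"dy":0.05},{"dx":0.06,"dy":0.07},{"dx":0.072,"dy":0.088},{"dx":0.072,"dy":0.088}]'
python3 - <<'E'
from h import *
s=arm.get_state();print(s["t"],s["eef_pos"],s["ee_rot"],s["q"],s["force"])
a=arm.grab_frame("side")[:,:,::-1];w=arm.grab_frame("wrist")[:,:,::-1]
c=np.hstack([cv2.resize(a[60:360,180:580],(400,300)),cv2.resize(w,(400,300))]);cv2.imwrite("pics/v1.png",c)
k=arm.get_calibration("wrist");print(k)
E
```

```text
0.1 [ 0.18818669 -0.6477751   0.22571429] [ 3.14007798e+00 -1.60070486e-04 -2.85888575e+00] [-9.99915677e-01  3.59324395e-01  1.11534264e-02 -2.94524068e-04
 -1.22412308e+00 -2.88073593e-01] [-0.95913243 -0.10440163 -0.20341813]
{'fx': 371.64829954431775, 'fy': 371.64829954431775, 'cx': 318.06210355578736, 'cy': 240.3766415686399, 'tool_from_camera': array([[-1.77352148e-03, -9.64480296e-01, -2.64148846e-01,
         7.06736662e-02],
       [ 9.99998361e-01, -1.80690283e-03, -1.16587292e-04,
        -2.50537840e-04],
       [-3.64845152e-04, -2.64148620e-01,  9.64481920e-01,
        -1.56708912e-01],
       [ 0.00000000e+00,  0.00000000e+00,  0.00000000e+00,
         1.00000000e+00]])}invalid input at $[0]: expected keys dx, dy, dz, twist, grip
invalid input at $[0]: expected keys dx, dy, dz, twist, grip
invalid input at $[0]: expected keys dx, dy, dz, twist, grip
```

View pics/v1.png

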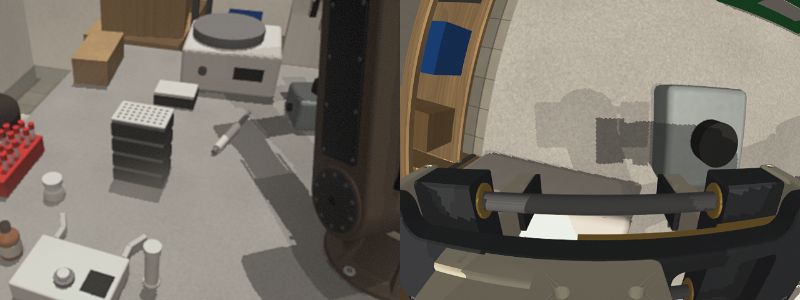

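Every key is required in each row, so the arm has not moved. First I move over the bench keeping the current yaw, so the side camera can show the gripper's profile. That matters because its body overhangs the fingers.

```bash
python3 -m crank '[{"dx":0.02,"dy":0.03,"dz":0,"twist":0,"grip":1},{"dx":0.04,"dy":0.06,"dz":0,"twist":0,"grip":1},{"dx":0.06,"dy":0.09,"dz":0,"twist":0,"grip":1},{"dx":0.08,"dy":0.12,"dz":0,"twist":0,"grip":1},{"dx":0.1,"dy":0.15,"dz":0,"twist":0,"grip":1}]'
python3 -m crank '[{"dx":0.02,"dy":0.03,"dz":0,"twist":0,"grip":1},{"dx":0.04,"dy":0.06,"dz":0,"twist":0,"grip":1},{"dx":0.06,"dy":0.09,"dz":0,"twist":0,"grip":1},{"dx":0.08,"dy":0.12,"dz":0,"twist":0,"grip":1},{"dx":0.1,"dy":0.15,"dz":0,"twist":0,"grip":1}]'
python3 -m crank '[{"dx":0.02,"dy":0.03,"dz":0,"twist":0,"grip":1},{"dx":0.04,"dy":0.05,"dz":0,"twist":0,"grip":1},{"dx":0.04,"dy":0.07,"dz":0,"twist":0,"grip":1},{"dx":0.04,"dy":0.07,"dz":0,"twist":0,"grip":1},{"dx":0.04,"dy":0.07,"dz":0,"twist":0,"grip":1}]'
python3 - <<'E'
from h import *
s=arm.get_state();print(s["t"],s["eef_pos"],s["ee_rot"],s["q"],s["force"])
a=arm.grab_frame("side")[:,:,::-1]
k=arm.get_calibration("side");T=np.linalg.inv(k["cam_to_world"])
p=T@np.r_[s["eef_pos"],1];u,v=p[:2]/p[2]*k["fx"]+[k["cx"],k["cy"]];print(u,v,p[2])
u0,v0=int(u)-130,max(int(v)-180,0);print(u0,v0)
cv2.imwrite("pics/v2.png",cv2.resize(a[v0:v0+220,max(u0,0):u0+260],None,fx=2.7,fy=2.7,interpolation=cv2.INTER_CUBIC))
E
```

```text
t: 0.62
eef_pos: [0.2888, -0.4967, 0.2264]
ee_rot: [3.141, -0.0, -2.859]
force: [0.4, -0.6, -0.2]
width: 0.0878
gripper_force: 0.0
t: 1.03
eef_pos: [0.3889, -0.3465, 0.2267]
ee_rot: [-3.141, 0.0, -2.859]
force: [0.1, -0.4, 0.1]
width: 0.0879
gripper_force: 0.0
t: 1.45
eef_pos: [0.4286, -0.2772, 0.2266]
ee_rot: [3.142, 0.0, -2.856]
force: [0.6, -1.2, -0.5]
width: 0.0876
gripper_force: 0.0
1.45 [ 0.42858509 -0.27723339  0.22664213] [ 3.14157526e+00  8.08587335e-05 -2.85645464e+00] [-1.88989849e-01  8.60784729e-02 -3.44439179e-01 -5.76583874e-05
 -1.14021468e+00 -1.09664440e+00] [ 0.56261063 -1.19171831 -0.47120447]
389.9961284453132 127.19473032058964 1.0540658073814548
259 0
```

View pics/v2.png

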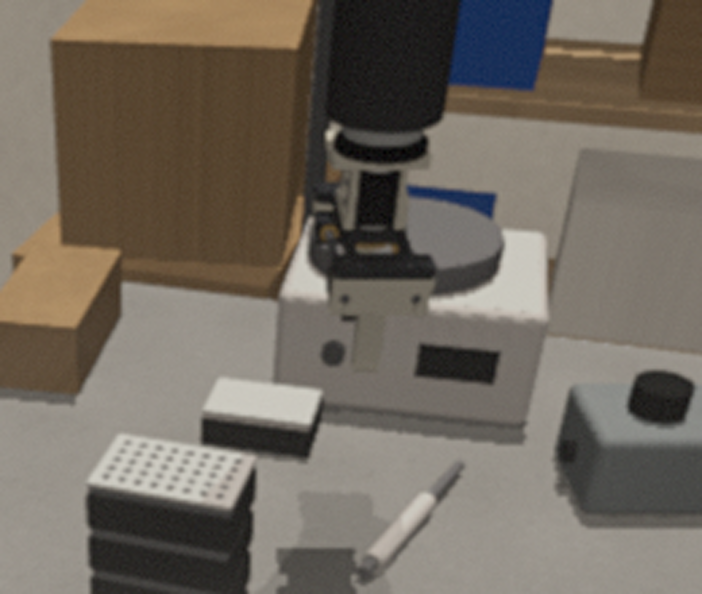

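The side crop shows the body as wide (about 78 mm in tool x) and starting about 66 mm above the fingertips. With a vertical tool, the body's lower edge will touch the tall magazine before the fingers do. So I go as low as possible, near 67 mm contact height, with the camera facing away. I'll add a slight downward motion so contact friction works against tipping, and test with a tiny push first.

```bash
python3 -m crank '[{"dx":0.025,"dy":0.01,"dz":0,"twist":7,"grip":-1},{"dx":0.05,"dy":0.02,"dz":0,"twist":14,"grip":-1},{"dx":0.075,"dy":0.03,"dz":0,"twist":21,"grip":-1},{"dx":0.1,"dy":0.04,"dz":0,"twist":28,"grip":-1},{"dx":0.115,"dy":0.042,"dz":0,"twist":35,"grip":-1}]' 20
python3 -m crank '[{"dx":0,"dy":0,"dz":0,"twist":7,"grip":-1},{"dx":0,"dy":0,"dz":-0.03,"twist":14,"grip":-1},{"dx":0,"dy":0,"dz":-0.06,"twist":21,"grip":-1},{"dx":0,"dy":0,"dz":-0.09,"twist":28,"grip":-1},{"dx":0,"dy":0,"dz":-0.12,"twist":36.5,"grip":-1}]'
python3 -m crank '[{"dx":0,"dy":0,"dz":-0.03,"twist":0,"grip":-1},{"dx":0,"dy":0,"dz":-0.06,"twist":0,"grip":-1},{"dx":0,"dy":0,"dz":-0.08,"twist":0,"grip":-1},{"dx":0,"dy":0,"dz":-0.09,"twist":0,"grip":-1},{"dx":0,"dy":0,"dz":-0.09,"twist":0,"grip":-1}]'
python3 - <<'E'
from h import *
s=arm.get_state();print(s["t"],s["eef_pos"],s["ee_rot"],s["q"],s["force"],s["width"])
w=arm.grab_frame("wrist")[:,:,::-1];a=arm.grab_frame("side")[:,:,::-1]
c=np.hstack([cv2.resize(a[60:360,180:580],(400,300)),cv2.resize(w,(400,300))]);cv2.imwrite("pics/v3.png",c)
E
```

```text
t: 1.92
eef_pos: [0.5451, -0.2363, 0.2262]
ee_rot: [-3.141, -0.0, -2.242]
force: [0.2, -1.0, 0.0]
width: 0.06
gripper_force: 0.0
t: 2.33
eef_pos: [0.543, -0.2374, 0.1054]
ee_rot: [-3.141, -0.0, -1.63]
force: [0.4, 0.6, 0.2]
width: 0.0264
gripper_force: 0.0
t: 2.75
eef_pos: [0.5415, -0.2369, 0.0141]
ee_rot: [3.137, 0.0, -1.636]
force: [0.5, 0.3, 0.6]
width: 0.001
gripper_force: 0.0
2.75 [ 0.54145692 -0.23693081  0.01405886] [ 3.13704435e+00  2.37650316e-04 -1.63575529e+00] [-8.20811359e-02  4.41995687e-01 -4.15112675e-01 -2.42744113e-04
 -7.18239685e-01  1.73058555e-02] [0.45979467 0.26603158 0.60364842] 0.0010158343996366022
```

View pics/v3.png

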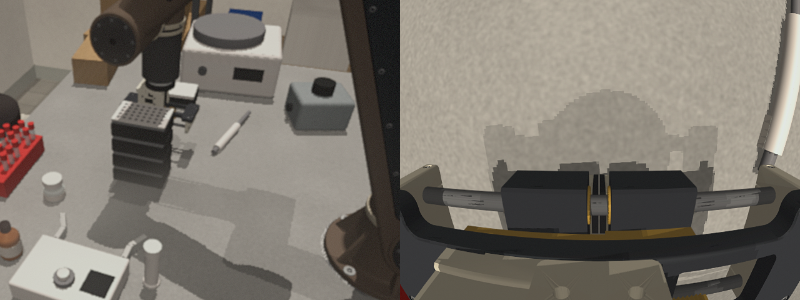

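The arm is down behind the magazine and the magazine is undisturbed. Now I approach the expected contact (TCP y about -0.187) in small steps and watch the force.

```bash
python3 -m crank '[{"dx":0.001,"dy":0.01,"dz":-0.003,"twist":1.5,"grip":-1},{"dx":0.001,"dy":0.02,"dz":-0.005,"twist":1.5,"grip":-1},{"dx":0.001,"dy":0.03,"dz":-0.005,"twist":1.5,"grip":-1},{"dx":0.001,"dy":0.038,"dz":-0.005,"twist":1.5,"grip":-1},{"dx":0.001,"dy":0.04,"dz":-0.005,"twist":1.5,"grip":-1}]'
python3 -m crank '[{"dx":0,"dy":0.002,"dz":0,"twist":0,"grip":-1},{"dx":0,"dy":0.004,"dz":0,"twist":0,"grip":-1},{"dx":0,"dy":0.006,"dz":0,"twist":0,"grip":-1},{"dx":0,"dy":0.006,"dz":0,"twist":0,"grip":-1},{"dx":0,"dy":0.006,"dz":0,"twist":0,"grip":-1}]'
python3 -m crank '[{"dx":0,"dy":0.001,"dz":0,"twist":0,"grip":-1},{"dx":0,"dy":0.002,"dz":0,"twist":0,"grip":-1},{"dx":0,"dy":0.003,"dz":0,"twist":0,"grip":-1},{"dx":0,"dy":0.004,"dz":0,"twist":0,"grip":-1},{"dx":0,"dy":0.004,"dz":0,"twist":0,"grip":-1}]'
cat >> h.py <<'E'
def mag(f,y):   # top-view top face near expected y; centre, yaw, size
    u=316+(-y)*436/.92; u=int(u); b=(max(u-55,0),195,u+55,285)
    g=cv2.inRange(cv2.cvtColor(f,cv2.COLOR_RGB2HSV),(0,0,150),(180,60,255))
    x0,y0,x1,y1=b; m=cv2.morphologyEx(g[y0:y1,x0:x1],cv2.MORPH_CLOSE,np.ones((5,5)))
    cs=max(cv2.findContours(m,0,2)[0],key=cv2.contourArea)
    p=ray("top",cs[:,0]+[x0,y0],.176);c,s,a=cv2.minAreaRect((p*1000).astype(np.float32))
    return np.round(c,1),np.round(s,1),round(a,1)
E
python3 - <<'E'
from h import *
f=arm.grab_frame("top");cv2.imwrite("pics/t4.png",f[:,:,::-1])
print(mag(cv2.imread("pics/top0.png"),-.104),mag(f,-.104))
E
```

```text
t: 3.27
eef_pos: [0.5448, -0.1945, 0.0123]
ee_rot: [-3.14, 0.0, -1.607]
force: [-1.0, -0.3, 1.1]
width: 0.0001
gripper_force: 0.0
t: 3.68
eef_pos: [0.5443, -0.1903, 0.0115]
ee_rot: [3.142, -0.0, -1.608]
force: [0.3, -0.7, -0.6]
width: 0.0004
gripper_force: 0.0
t: 4.1
eef_pos: [0.5442, -0.1866, 0.0117]
ee_rot: [3.141, -0.001, -1.608]
force: [-0.4, -4.4, 1.1]
width: 0.0004
gripper_force: 2.3
(array([ 546.5, -104.4]), array([ 82.7, 122.9]), 89.7) (array([ 632.6, -103.9]), array([ 25.9, 232.7]), 1.4)
```

Run:
```python
from h import *
a=cv2.imread("pics/t4.png")[150:310,230:450];b=arm.grab_frame("side")[100:260,230:450,::-1]
cv2.imwrite("pics/v4.png",cv2.resize(np.vstack([a,b]),None,fx=1.85,fy=1.85,interpolation=cv2.INTER_CUBIC))
```

```text
(no output)
```

View pics/v4.png

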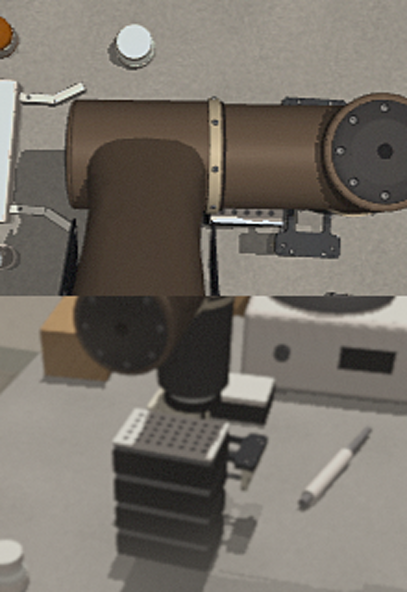

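```bash
cat >> h.py <<'E'
def track(f0,f1,box,z):
    g0,g1=[cv2.cvtColor(f,cv2.COLOR_RGB2GRAY) for f in(f0,f1)]
    m=np.zeros_like(g0);x0,y0,x1,y1=box;m[y0:y1,x0:x1]=255
    p=cv2.goodFeaturesToTrack(g0,40,.02,4,mask=m)
    q,st,_=cv2.calcOpticalFlowPyrLK(g0,g1,p,None,winSize=(15,15));k=st[:,0]>0
    a,b=ray("side",p[k,0],z),ray("side",q[k,0],z)
    return np.round(1000*np.median(b-a,0),1),k.sum()
E
python3 - <<'E'
from h import *
f=arm.grab_frame("side");cv2.imwrite("pics/s5.png",f[:,:,::-1])
s0=cv2.imread("pics/side0.png")[:,:,::-1].copy()
print("since start: top",track(s0,f,(292,164,345,188),.176),"base",track(s0,f,(290,228,345,248),0.01))
E
python3 -m crank '[{"dx":0,"dy":0.001,"dz":-0.003,"twist":0,"grip":-1},{"dx":0,"dy":0.002,"dz":-0.005,"twist":0,"grip":-1},{"dx":0,"dy":0.003,"dz":-0.007,"twist":0,"grip":-1},{"dx":0,"dy":0.004,"dz":-0.008,"twist":0,"grip":-1},{"dx":0,"dy":0.004,"dz":-0.008,"twist":0,"grip":-1}]'
python3 - <<'E'
from h import *
f=arm.grab_frame("side");cv2.imwrite("pics/s6.png",f[:,:,::-1])
s0=cv2.imread("pics/side0.png")[:,:,::-1].copy();s5=cv2.imread("pics/s5.png")[:,:,::-1].copy()
for n,a in(("start",s0),("s5",s5)):print(n,"top",track(a,f,(292,164,345,188),.176),"base",track(a,f,(290,228,345,248),0.01))
E
```

```text
since start: top (array([ 0.2, -0.3]), np.int64(27)) base (array([ 0.2, 50.2]), np.int64(7))
t: 4.67
eef_pos: [0.5444, -0.1828, 0.0038]
ee_rot: [-3.141, -0.001, -1.608]
force: [-0.4, -5.7, 3.0]
width: 0.0005
gripper_force: 2.9
start top (array([0.1, 2.4]), np.int64(27)) base (array([ 0.8, 52.5]), np.int64(7))
s5 top (array([-0.1,  3.1]), np.int64(31)) base (array([0.5, 2.2]), np.int64(12))
```

The magazine slides without tipping: both top and base moved about 3 mm, and the force is 5.7 N with 3 N of helpful downward friction. Continuing with a longer step.

```bash
python3 -m crank '[{"dx":0.0003,"dy":0.003,"dz":-0.0005,"twist":0,"grip":-1},{"dx":0.0006,"dy":0.006,"dz":-0.001,"twist":0,"grip":-1},{"dx":0.0009,"dy":0.009,"dz":-0.0015,"twist":0,"grip":-1},{"dx":0.0012,"dy":0.012,"dz":-0.002,"twist":0,"grip":-1},{"dx":0.0016,"dy":0.016,"dz":-0.002,"twist":0,"grip":-1}]'
python3 - <<'E'
from h import *
f=arm.grab_frame("side");cv2.imwrite("pics/s7.png",f[:,:,::-1])
a=cv2.imread("pics/s6.png")[:,:,::-1].copy();print("top",track(a,f,(292,164,345,190),.176),"base",track(a,f,(290,228,345,248),0.01))
E
```

```text
t: 5.13
eef_pos: [0.5465, -0.1672, 0.0023]
ee_rot: [-3.14, -0.001, -1.608]
force: [-0.3, -8.6, 6.1]
width: 0.0001
gripper_force: 3.4
top (array([ 1.8, 15.5]), np.int64(28)) base (array([ 2.3, 14.6]), np.int64(11))
```

```bash
python3 -m crank '[{"dx":0.0008,"dy":0.005,"dz":0,"twist":0,"grip":-1},{"dx":0.0015,"dy":0.01,"dz":0,"twist":0,"grip":-1},{"dx":0.0022,"dy":0.015,"dz":0,"twist":0,"grip":-1},{"dx":0.003,"dy":0.02,"dz":0,"twist":0,"grip":-1},{"dx":0.0036,"dy":0.025,"dz":0,"twist":0,"grip":-1}]'
python3 - <<'E'
from h import *
f=arm.grab_frame("side");cv2.imwrite("pics/s8.png",f[:,:,::-1])
a=cv2.imread("pics/s7.png")[:,:,::-1].copy();print("top",track(a,f,(290,168,343,197),.176),"base",track(a,f,(288,235,343,256),0.01))
E
python3 -m crank '[{"dx":0.0008,"dy":0.005,"dz":0,"twist":0,"grip":-1},{"dx":0.0015,"dy":0.01,"dz":0,"twist":0,"grip":-1},{"dx":0.0022,"dy":0.015,"dz":0,"twist":0,"grip":-1},{"dx":0.003,"dy":0.02,"dz":0,"twist":0,"grip":-1},{"dx":0.0036,"dy":0.025,"dz":0,"twist":0,"grip":-1}]'
python3 - <<'E'
from h import *
f=arm.grab_frame("side");cv2.imwrite("pics/s9.png",f[:,:,::-1])
a=cv2.imread("pics/s8.png")[:,:,::-1].copy();print("top",track(a,f,(283,175,340,210),.176),"base",track(a,f,(283,245,343,270),0.01))
E
```

```text
t: 5.6
eef_pos: [0.5499, -0.1419, 0.0023]
ee_rot: [-3.141, -0.001, -1.608]
force: [-1.0, -8.2, 5.7]
width: 0.0005
gripper_force: 3.4
top (array([ 3.2, 25.2]), np.int64(30)) base (array([ 2.9, 24.6]), np.int64(7))
t: 6.07
eef_pos: [0.5533, -0.1169, 0.0021]
ee_rot: [-3.141, -0.001, -1.608]
force: [-0.7, -9.1, 5.9]
width: 0.0007
gripper_force: 3.5
top (array([ 3.3, 24.9]), np.int64(35)) base (array([ 3. , 24.4]), np.int64(11))
```

```bash
python3 -m crank '[{"dx":0.0008,"dy":0.005,"dz":0,"twist":0,"grip":-1},{"dx":0.0016,"dy":0.01,"dz":0,"twist":0,"grip":-1},{"dx":0.0024,"dy":0.015,"dz":0,"twist":0,"grip":-1},{"dx":0.0032,"dy":0.02,"dz":0,"twist":0,"grip":-1},{"dx":0.004,"dy":0.025,"dz":0,"twist":0,"grip":-1}]'
python3 -m crank '[{"dx":0.0008,"dy":0.005,"dz":0,"twist":0,"grip":-1},{"dx":0.0016,"dy":0.01,"dz":0,"twist":0,"grip":-1},{"dx":0.0024,"dy":0.015,"dz":0,"twist":0,"grip":-1},{"dx":0.0032,"dy":0.02,"dz":0,"twist":0,"grip":-1},{"dx":0.004,"dy":0.025,"dz":0,"twist":0,"grip":-1}]'
python3 -m crank '[{"dx":0.0008,"dy":0.005,"dz":0,"twist":0,"grip":-1},{"dx":0.0016,"dy":0.01,"dz":0,"twist":0,"grip":-1},{"dx":0.0024,"dy":0.015,"dz":0,"twist":0,"grip":-1},{"dx":0.0032,"dy":0.02,"dz":0,"twist":0,"grip":-1},{"dx":0.004,"dy":0.025,"dz":0,"twist":0,"grip":-1}]'
python3 - <<'E'
from h import *
f=arm.grab_frame("side")[:,:,::-1];t=arm.grab_frame("top")[:,:,::-1];cv2.imwrite("pics/s10.png",f)
cv2.imwrite("pics/v5.png",np.vstack([cv2.resize(f[150:400,170:400],(552,600))]))
E
```

```text
t: 6.53
eef_pos: [0.557, -0.0919, 0.002]
ee_rot: [3.142, -0.001, -1.608]
force: [-2.1, -10.2, 6.9]
width: 0.0003
gripper_force: 3.4
t: 6.95
eef_pos: [0.561, -0.0669, 0.002]
ee_rot: [3.141, -0.001, -1.608]
force: [-1.5, -8.6, 5.9]
width: 0.0003
gripper_force: 3.5
t: 7.37
eef_pos: [0.5648, -0.042, 0.002]
ee_rot: [3.141, -0.001, -1.608]
force: [-1.2, -9.4, 7.1]
width: 0.0
gripper_force: 3.5
```

View pics/v5.png

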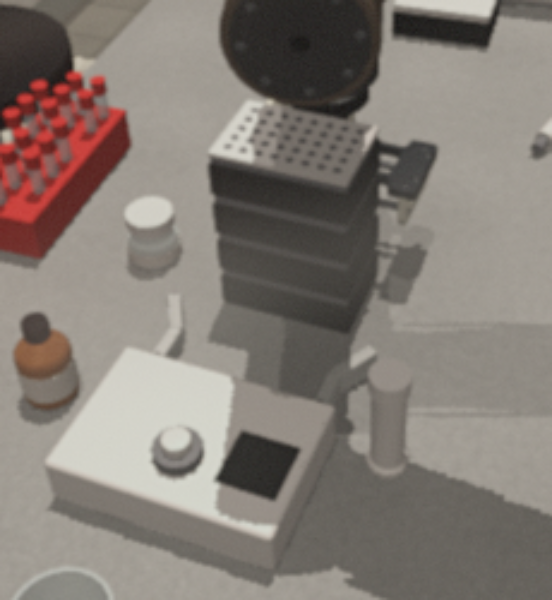

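The magazine is upright at the mouth. Its front top edge runs (212,158)–(350,188) and its base edge (222,300)–(350,330). The stop's top edge runs (130,350)–(333,405). Now I compare them in this one view.

Run:
```python
from h import *
np.set_printoptions(precision=4,suppress=True)
g=lambda L,z: ray("side",[(170+x/2.4,150+y/2.4) for x,y in L],z)
for n,L,z in(("magtop",[(350,188),(211,160)],.176),("magbase",[(350,330),(222,300)],0),("stop",[(333,405),(130,350)],.045),("back",[(272,556),(50,462)],.045)):
    p=g(L,z);d=p[1]-p[0];print(n,p.tolist(),p.mean(0),np.linalg.norm(d),np.arctan2(d[1],d[0]))
print(g([(175,440)],.062))
```

```text
magtop [[0.5010478786536522, 0.08692188173592319], [0.6219971121503101, 0.08604706439521226]] [0.5615 0.0865] 0.12095239720157958 -0.007232803883597237
magbase [[0.5046445877056123, 0.07589393153649726], [0.6316946273969537, 0.07535464104654521]] [0.5682 0.0756] 0.12705118425187537 -0.004244683845814665
stop [[0.4800512139554972, 0.19894505308880528], [0.6615036864000738, 0.194655136869748]] [0.5708 0.1968] 0.1815031766592981 -0.023637689519413852
back [[0.47864529534718797, 0.339904046198442], [0.6677124175395339, 0.31658844882818077]] [0.5732 0.3282] 0.1904993274917988 -0.12269966580643395
[[0.5785 0.2803]]
```

```bash
python3 -m crank '[{"dx":0.0002,"dy":0.005,"dz":0,"twist":0,"grip":-1},{"dx":0.0004,"dy":0.01,"dz":0,"twist":0,"grip":-1},{"dx":0.0006,"dy":0.015,"dz":0,"twist":0,"grip":-1},{"dx":0.0008,"dy":0.02,"dz":0,"twist":0,"grip":-1},{"dx":0.001,"dy":0.025,"dz":0,"twist":0,"grip":-1}]'
python3 -m crank '[{"dx":0.0002,"dy":0.005,"dz":0,"twist":0,"grip":-1},{"dx":0.0004,"dy":0.01,"dz":0,"twist":0,"grip":-1},{"dx":0.0006,"dy":0.015,"dz":0,"twist":0,"grip":-1},{"dx":0.0008,"dy":0.02,"dz":0,"twist":0,"grip":-1},{"dx":0.001,"dy":0.025,"dz":0,"twist":0,"grip":-1}]'
python3 -m crank '[{"dx":0.0002,"dy":0.005,"dz":0,"twist":0,"grip":-1},{"dx":0.0004,"dy":0.01,"dz":0,"twist":0,"grip":-1},{"dx":0.0006,"dy":0.015,"dz":0,"twist":0,"grip":-1},{"dx":0.0008,"dy":0.02,"dz":0,"twist":0,"grip":-1},{"dx":0.001,"dy":0.025,"dz":0,"twist":0,"grip":-1}]'
python3 -m crank '[{"dx":0.0001,"dy":0.003,"dz":0,"twist":0,"grip":-1},{"dx":0.0002,"dy":0.006,"dz":0,"twist":0,"grip":-1},{"dx":0.0004,"dy":0.009,"dz":0,"twist":0,"grip":-1},{"dx":0.0005,"dy":0.012,"dz":0,"twist":0,"grip":-1},{"dx":0.0006,"dy":0.014,"dz":0,"twist":0,"grip":-1}]'
python3 -c "
from h import *
f=arm.grab_frame('side')[:,:,::-1];cv2.imwrite('pics/v6.png',cv2.resize(f[170:400,170:400],(560,560)))"
```

```text
t: 7.88
eef_pos: [0.566, -0.0168, 0.0017]
ee_rot: [3.141, -0.0, -1.609]
force: [-1.0, -8.2, 4.9]
width: 0.0003
gripper_force: 3.3
t: 8.3
eef_pos: [0.5669, 0.0082, 0.0017]
ee_rot: [3.141, -0.0, -1.609]
force: [-1.1, -8.4, 5.2]
width: 0.0005
gripper_force: 3.3
t: 8.72
eef_pos: [0.5679, 0.0331, 0.0017]
ee_rot: [3.141, -0.001, -1.609]
force: [-0.5, -9.6, 6.5]
width: 0.0008
gripper_force: 3.4
t: 9.13
eef_pos: [0.5684, 0.047, 0.0017]
ee_rot: [3.141, -0.001, -1.609]
force: [-0.3, -8.7, 4.7]
width: 0.0005
gripper_force: 3.4
```

View pics/v6.png

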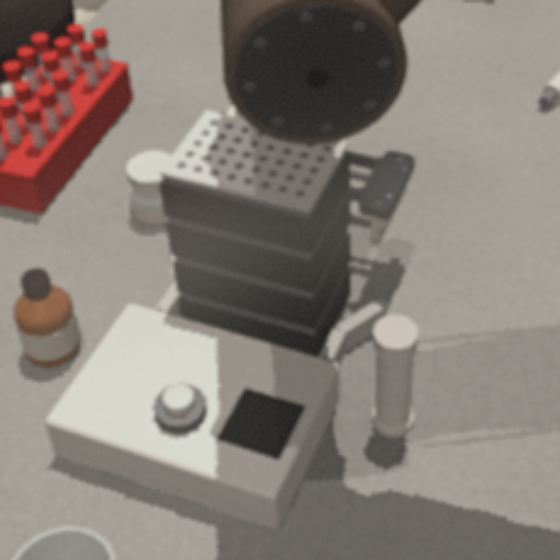

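```bash
python3 -m crank '[{"dx":0.0001,"dy":0.002,"dz":0,"twist":0,"grip":-1},{"dx":0.0002,"dy":0.004,"dz":0,"twist":0,"grip":-1},{"dx":0.0003,"dy":0.006,"dz":0,"twist":0,"grip":-1},{"dx":0.0004,"dy":0.008,"dz":0,"twist":0,"grip":-1},{"dx":0.0005,"dy":0.01,"dz":0,"twist":0,"grip":-1}]'
for i in 1; do python3 -m crank '[{"dx":0,"dy":0.001,"dz":0,"twist":0,"grip":-1},{"dx":0,"dy":0.002,"dz":0,"twist":0,"grip":-1},{"dx":0,"dy":0.003,"dz":0,"twist":0,"grip":-1},{"dx":0,"dy":0.003,"dz":0,"twist":0,"grip":-1},{"dx":0,"dy":0.003,"dz":0,"twist":0,"grip":-1}]'; done
python3 -c "
from h import *
f=arm.grab_frame('side')[:,:,::-1];cv2.imwrite('pics/s11.png',f)"
```

```text
t: 9.6
eef_pos: [0.5689, 0.0568, 0.0017]
ee_rot: [3.141, -0.001, -1.609]
force: [-0.3, -9.4, 4.7]
width: 0.0003
gripper_force: 3.4
t: 10.02
eef_pos: [0.5689, 0.06, 0.0017]
ee_rot: [3.141, -0.0, -1.609]
force: [-0.8, -7.2, 4.4]
width: 0.0006
gripper_force: 2.4
```

```bash
python3 -m crank '[{"dx":0,"dy":0.001,"dz":0,"twist":0,"grip":-1},{"dx":0,"dy":0.002,"dz":0,"twist":0,"grip":-1},{"dx":0,"dy":0.002,"dz":0,"twist":0,"grip":-1},{"dx":0,"dy":0.002,"dz":0,"twist":0,"grip":-1},{"dx":0,"dy":0.002,"dz":0,"twist":0,"grip":-1}]'
python3 -m crank '[{"dx":0,"dy":0.001,"dz":0,"twist":0,"grip":-1},{"dx":0,"dy":0.002,"dz":0,"twist":0,"grip":-1},{"dx":0,"dy":0.002,"dz":0,"twist":0,"grip":-1},{"dx":0,"dy":0.002,"dz":0,"twist":0,"grip":-1},{"dx":0,"dy":0.002,"dz":0,"twist":0,"grip":-1}]'
```

```text
t: 10.48
eef_pos: [0.5689, 0.062, 0.0017]
ee_rot: [3.141, -0.0, -1.609]
force: [0.4, -7.7, 5.7]
width: 0.0004
gripper_force: 2.6
t: 10.9
eef_pos: [0.5689, 0.0639, 0.0017]
ee_rot: [3.141, -0.0, -1.609]
force: [0.1, -7.0, 5.3]
width: 0.0008
gripper_force: 2.6
```

```bash
python3 -m crank '[{"dx":0,"dy":0.001,"dz":0,"twist":0,"grip":-1},{"dx":0,"dy":0.0015,"dz":0,"twist":0,"grip":-1},{"dx":0,"dy":0.0015,"dz":0,"twist":0,"grip":-1},{"dx":0,"dy":0.0015,"dz":0,"twist":0,"grip":-1},{"dx":0,"dy":0.0015,"dz":0,"twist":0,"grip":-1}]'
```

```text
t: 11.32
eef_pos: [0.5689, 0.0654, 0.0017]
ee_rot: [3.141, -0.0, -1.609]
force: [0.3, -7.4, 4.7]
width: 0.0003
gripper_force: 2.8
```

```bash
python3 -m crank '[{"dx":0,"dy":0.001,"dz":0,"twist":0,"grip":-1},{"dx":0,"dy":0.0015,"dz":0,"twist":0,"grip":-1},{"dx":0,"dy":0.0015,"dz":0,"twist":0,"grip":-1},{"dx":0,"dy":0.0015,"dz":0,"twist":0,"grip":-1},{"dx":0,"dy":0.0015,"dz":0,"twist":0,"grip":-1}]'
```

```text
t: 11.73
eef_pos: [0.5689, 0.0669, 0.0016]
ee_rot: [3.141, -0.001, -1.609]
force: [-0.9, -8.8, 4.7]
width: 0.0007
gripper_force: 2.8
```

```bash
python3 -m crank '[{"dx":0,"dy":0.001,"dz":0,"twist":0,"grip":-1},{"dx":0,"dy":0.0015,"dz":0,"twist":0,"grip":-1},{"dx":0,"dy":0.0015,"dz":0,"twist":0,"grip":-1},{"dx":0,"dy":0.0015,"dz":0,"twist":0,"grip":-1},{"dx":0,"dy":0.0015,"dz":0,"twist":0,"grip":-1}]'
python3 - <<'E'
from h import *
f=arm.grab_frame("side");cv2.imwrite("pics/s12.png",f[:,:,::-1])
a=cv2.imread("pics/s11.png")[:,:,::-1].copy();print("since y=.060: top",track(a,f,(240,230,300,255),.176))
cv2.imwrite('pics/v7.png',cv2.resize(f[200:350,200:350,::-1],(600,600),interpolation=cv2.INTER_CUBIC))
E
```

```text
t: 12.15
eef_pos: [0.5689, 0.0684, 0.0017]
ee_rot: [3.141, -0.001, -1.609]
force: [-0.4, -7.0, 5.1]
width: 0.0005
gripper_force: 2.8
since y=.060: top (array([-0.1,  8.4]), np.int64(35))
```

View pics/v7.png

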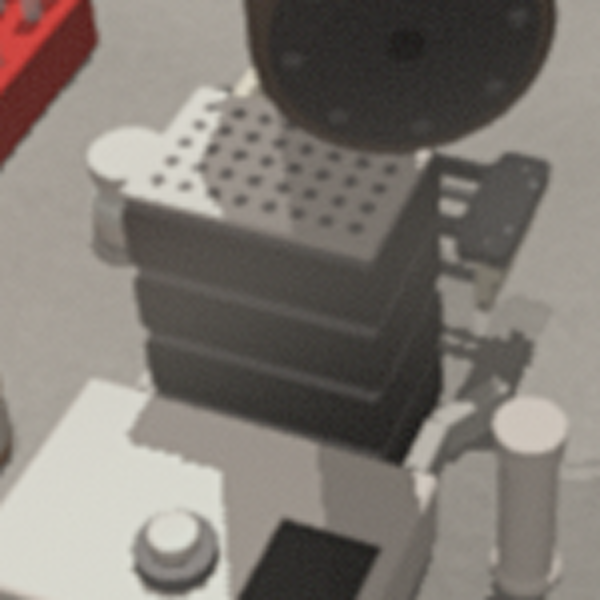

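The magazine is upright and close to the stop, still sliding one-to-one with the arm and with no force jump. I keep creeping.

```bash
python3 -m crank '[{"dx":0,"dy":0.001,"dz":0,"twist":0,"grip":-1},{"dx":0,"dy":0.0015,"dz":0,"twist":0,"grip":-1},{"dx":0,"dy":0.0015,"dz":0,"twist":0,"grip":-1},{"dx":0,"dy":0.0015,"dz":0,"twist":0,"grip":-1},{"dx":0,"dy":0.0015,"dz":0,"twist":0,"grip":-1}]'
```

```text
t: 12.62
eef_pos: [0.5688, 0.0697, 0.0017]
ee_rot: [3.141, -0.001, -1.609]
force: [0.3, -9.2, 5.2]
width: 0.0004
gripper_force: 3.0
```

```bash
python3 -m crank '[{"dx":0,"dy":0.001,"dz":0,"twist":0,"grip":-1},{"dx":0,"dy":0.0015,"dz":0,"twist":0,"grip":-1},{"dx":0,"dy":0.0015,"dz":0,"twist":0,"grip":-1},{"dx":0,"dy":0.0015,"dz":0,"twist":0,"grip":-1},{"dx":0,"dy":0.0015,"dz":0,"twist":0,"grip":-1}]'
python3 - <<'E'
from h import *
f=arm.grab_frame("side");cv2.imwrite("pics/s13.png",f[:,:,::-1])
a=cv2.imread("pics/s12.png")[:,:,::-1].copy();print("top",track(a,f,(232,230,300,265),.176))
E
```

```text
t: 13.03
eef_pos: [0.5683, 0.07, 0.0018]
ee_rot: [3.14, -0.002, -1.61]
force: [-0.0, -15.0, 8.9]
width: 0.0006
gripper_force: 5.7
top (array([-0.1,  1.7]), np.int64(39))
```

The stop is reached: force rises to 15 N and the TCP stalls. One small extra nudge to square it up.

```bash
python3 -m crank '[{"dx":0,"dy":0.0005,"dz":0,"twist":0,"grip":-1},{"dx":0,"dy":0.001,"dz":0,"twist":0,"grip":-1},{"dx":0,"dy":0.001,"dz":0,"twist":0,"grip":-1},{"dx":0,"dy":0.001,"dz":0,"twist":0,"grip":-1},{"dx":0,"dy":0.001,"dz":0,"twist":0,"grip":-1}]'
python3 - <<'E'
from h import *
f=arm.grab_frame("side");cv2.imwrite("pics/s14.png",f[:,:,::-1])
a=cv2.imread("pics/s12.png")[:,:,::-1].copy();print("top L",track(a,f,(232,230,262,265),.176),"R",track(a,f,(270,230,300,268),.176))
print(arm.get_state()["moment"],arm.get_state()["q"])
E
```

```text
t: 13.5
eef_pos: [0.5682, 0.0701, 0.0019]
ee_rot: [3.14, -0.002, -1.611]
force: [-0.2, -20.1, 10.3]
width: -0.0001
gripper_force: 7.7
top L (array([-0. ,  1.8]), np.int64(16)) R (array([-0.2,  2.1]), np.int64(18))
[-5.38191854 -0.26072944 -0.54062414] [ 0.46509893  0.43526317 -0.46954458  0.00156458 -0.66882353 -0.50664219]
```

```bash
python3 -m crank '[{"dx":0,"dy":-0.003,"dz":0,"twist":0,"grip":-1},{"dx":0,"dy":-0.006,"dz":0,"twist":0,"grip":-1},{"dx":-0.001,"dy":-0.015,"dz":0,"twist":0,"grip":-1},{"dx":-0.002,"dy":-0.035,"dz":0,"twist":0,"grip":-1},{"dx":-0.003,"dy":-0.06,"dz":0.01,"twist":0,"grip":-1}]'
python3 -m crank '[{"dx":-0.02,"dy":-0.015,"dz":0.03,"twist":0,"grip":-1},{"dx":-0.04,"dy":-0.03,"dz":0.06,"twist":0,"grip":-1},{"dx":-0.06,"dy":-0.04,"dz":0.095,"twist":0,"grip":-1},{"dx":-0.08,"dy":-0.05,"dz":0.13,"twist":0,"grip":-1},{"dx":-0.1,"dy":-0.06,"dz":0.165,"twist":0,"grip":-1}]'
python3 -m crank '[{"dx":-0.02,"dy":-0.02,"dz":0.02,"twist":0,"grip":-1},{"dx":-0.04,"dy":-0.04,"dz":0.04,"twist":0,"grip":-1},{"dx":-0.06,"dy":-0.06,"dz":0.06,"twist":0,"grip":-1},{"dx":-0.06,"dy":-0.08,"dz":0.08,"twist":0,"grip":-1},{"dx":-0.06,"dy":-0.08,"dz":0.08,"twist":0,"grip":-1}]'
python3 - <<'E'
from h import *
s=arm.get_state();print(s["eef_pos"],s["q"],s["force"])
t=arm.grab_frame("top")[:,:,::-1];f=arm.grab_frame("side")[:,:,::-1];cv2.imwrite("pics/t15.png",t);cv2.imwrite("pics/s15.png",f)
cv2.imwrite('pics/v8.png',np.hstack([cv2.resize(t[170:310,170:310],(400,400),interpolation=cv2.INTER_CUBIC),cv2.resize(f[210:360,190:340],(400,400),interpolation=cv2.INTER_CUBIC)]))
E
```

```text
t: 13.97
eef_pos: [0.5651, 0.0134, 0.0099]
ee_rot: [3.139, -0.0, -1.606]
force: [0.5, 0.2, 0.5]
width: 0.0005
gripper_force: 0.0
t: 14.38
eef_pos: [0.4648, -0.0473, 0.1777]
ee_rot: [3.141, 0.0, -1.608]
force: [0.3, 1.3, 1.3]
width: 0.0005
gripper_force: 0.0
t: 14.8
eef_pos: [0.4071, -0.1287, 0.2608]
ee_rot: [-3.134, 0.0, -1.608]
force: [0.8, 0.0, 0.5]
width: 0.0005
gripper_force: 0.0
[ 0.4071317  -0.12871643  0.26080962] [ 0.16096456 -0.09491585 -0.44523853  0.00142281 -1.21328029 -0.19863874] [0.81745325 0.01843485 0.51330843]
```

View pics/v8.png

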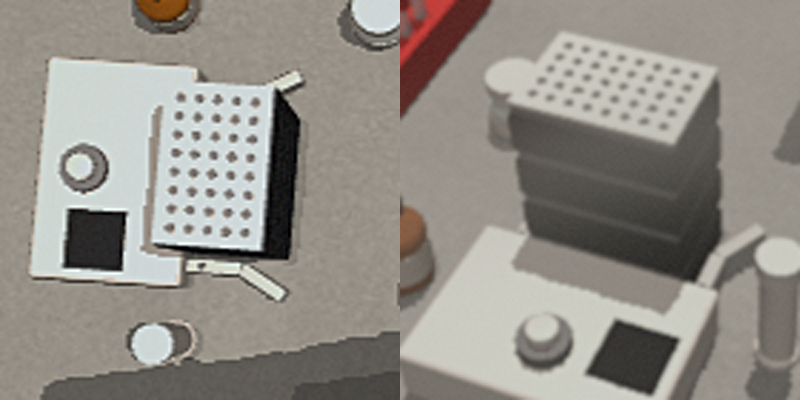

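Run:
```python
from h import *
np.set_printoptions(precision=4,suppress=True)
f=cv2.imread("pics/t15.png")[:,:,::-1]
g=lambda L,z: ray("top",[(170+x/2.857-.3,170+y/2.857-.3) for x,y in L],z)
an=lambda a,b:np.arctan2(*(b-a)[::-1])
M=g([(152,244),(162,82),(274,87),(264,250)],.176);print("mag",M.mean(0),an(M[0],M[1]),an(M[3],M[2]),an(M[1],M[2])+np.pi/2,an(M[0],M[3])+np.pi/2)
C=g([(180,287),(198,69),(52,58),(31,275)],.045);print("con",C.mean(0),an(C[0],C[1]),an(C[3],C[2]),an(C[2],C[1])+np.pi/2,an(C[3],C[0])+np.pi/2)
yaw=-.04;Y=np.array([-np.sin(yaw),np.cos(yaw)]);o=C.mean(0)-.108*Y;d=M.mean(0)-o;print("port",o,"mag in port",d@[Y[1],-Y[0]],d@Y)
b=g([(79,166)],.062)[0];print("button",b,o+.131*Y, M.mean(0)+.131*Y)
k=[arm.get_calibration(n) for n in("top","side")]
P=[np.array([[c["fx"],0,c["cx"]],[0,c["fy"],c["cy"]],[0,0,1]])@np.linalg.inv(c["cam_to_world"])[:3] for c in k]
X=cv2.triangulatePoints(P[0],P[1],np.array([[170+79/2.857-.3],[170+166/2.857-.3]]),np.array([[190+(543-400)*.375-.3],[210+329*.375-.3]]));print("tri",(X[:3]/X[3]).T)
for nm,L in (("front mag top side",[(678,144),(511,101)]),):
    p=ray("side",[(190+(x-400)*.375,210+y*.375) for x,y in L],.176);print(nm,p.tolist(),an(p[0],p[1]))
```

```text
mag [0.5693 0.1508] -0.019640436125550227 -0.02620049986909191 -0.021014055790241182 -0.028240409793683252
con [0.5748 0.2575] -0.04239784072247346 -0.047372756603225305 -0.05197692231554085 -0.05447488018038138
port [0.5705 0.1495] mag in port -0.0012953384732554078 0.0012563699808984272
button [0.5772 0.2837] [0.5757 0.2804] [0.5745 0.2817]
tri [[0.5765 0.2824 0.0662]]
front mag top side [[0.5071105873256899, 0.1930685032225874], [0.6305183175037747, 0.18720992788138235]] -0.04743770981811134
```

```bash
cat > e.py <<'E'
from h import *
def edge(img,r0,r1,c0f,w,z,vert=True,trans=False):
    # subpixel strongest-gradient column per row, robust line fit, world yaw
    I=cv2.GaussianBlur(cv2.cvtColor(img,cv2.COLOR_RGB2GRAY).astype(np.float32),(0,0),.8)
    if not vert:I=I.T
    pts=[]
    for r in range(r0,r1):
        c=int(round(c0f[0]+(c0f[1]-c0f[0])*(r-r0)/(r1-r0)))
        G=np.abs(np.gradient(I[r,c-w:c+w+1]));G[G<.5*G.max()]=0
        pts.append((c-w+(G*np.arange(2*w+1)).sum()/G.sum(),r))
    p=np.array(pts)
    if not vert:p=p[:,::-1]
    q=ray("top",p,z).astype(np.float32);l=cv2.fitLine(q,cv2.DIST_HUBER,0,.001,.001).ravel()
    a=np.arctan2(l[1],l[0]);a=(a+np.pi/4)%(np.pi/2)-np.pi/4
    return round(float(a),4),q.mean(0)
E
python3 - <<'E'
from e import *
for n in("t15","top0"):
    f=cv2.imread(f"pics/{n}.png")[:,:,::-1].copy();print(n)
    print("con left",edge(f,196,260,(187.3,182.2),4,.045))
    print("con bottom",edge(f,186,228,(266.8,269.7),4,.045,vert=False))
    print("con top",edge(f,192,236,(190.5,193.6),4,.045,vert=False))
    if n=="top0":
        print("con front",edge(f,198,266,(239.3,233.9),4,.045)); print("mag right",edge(f,217,267,(384,382.5),4,.176))
    else:
        print("mag right",edge(f,204,252,(265.6,262.6),4,.176));print("mag bottom",edge(f,228,259,(256,257.3),3,.176,vert=False))
        print("mag left",edge(f,204,250,(226,223.4),3,.176))
E
```

```text
t15
con left (-0.0445, array([0.578838  , 0.32254514], dtype=float32))
con bottom (-0.0926, array([0.48555675, 0.2620798 ], dtype=float32))
con top (-0.0398, array([0.66907436, 0.25315788], dtype=float32))
mag right (-0.0433, array([0.57050496, 0.10951417], dtype=float32))
mag bottom (-0.0307, array([0.5078232 , 0.15115234], dtype=float32))
mag left (-0.0126, array([0.57055396, 0.19455193], dtype=float32))
top0
con left (-0.0453, array([0.5788382 , 0.32253292], dtype=float32))
con bottom (-0.0894, array([0.4855992 , 0.26208162], dtype=float32))
con top (-0.0375, array([0.6690531 , 0.25315684], dtype=float32))
con front (-0.0432, array([0.5722215 , 0.19461942], dtype=float32))
mag right (-0.0081, array([ 0.5469348, -0.1446066], dtype=float32))
```

The magazine's trailing edge yaw is -0.043 and the console's is -0.044, so it is square and flush. Now to the button at (0.576, 0.2815), top z about 0.062–0.066. I turn half a revolution on the way so the camera stays away from the magazine.

```bash
python3 -m crank '[{"dx":0.007,"dy":0.016,"dz":0,"twist":7,"grip":-1},{"dx":0.014,"dy":0.033,"dz":0,"twist":14,"grip":-1},{"dx":0.02,"dy":0.05,"dz":0,"twist":21,"grip":-1},{"dx":0.027,"dy":0.065,"dz":0,"twist":28,"grip":-1},{"dx":0.034,"dy":0.082,"dz":0,"twist":35,"grip":-1}]'
python3 -m crank '[{"dx":0.007,"dy":0.016,"dz":0,"twist":7,"grip":-1},{"dx":0.014,"dy":0.033,"dz":0,"twist":14,"grip":-1},{"dx":0.02,"dy":0.05,"dz":0,"twist":21,"grip":-1},{"dx":0.027,"dy":0.065,"dz":0,"twist":28,"grip":-1},{"dx":0.034,"dy":0.082,"dz":0,"twist":35,"grip":-1}]'
python3 -m crank '[{"dx":0.007,"dy":0.016,"dz":0,"twist":7,"grip":-1},{"dx":0.014,"dy":0.033,"dz":0,"twist":14,"grip":-1},{"dx":0.02,"dy":0.05,"dz":0,"twist":21,"grip":-1},{"dx":0.027,"dy":0.065,"dz":0,"twist":28,"grip":-1},{"dx":0.034,"dy":0.082,"dz":0,"twist":35,"grip":-1}]'
python3 -m crank '[{"dx":0.007,"dy":0.016,"dz":0,"twist":7,"grip":-1},{"dx":0.014,"dy":0.033,"dz":0,"twist":14,"grip":-1},{"dx":0.02,"dy":0.05,"dz":0,"twist":21,"grip":-1},{"dx":0.027,"dy":0.065,"dz":0,"twist":28,"grip":-1},{"dx":0.034,"dy":0.082,"dz":0,"twist":35,"grip":-1}]'
python3 -m crank '[{"dx":0.007,"dy":0.016,"dz":0,"twist":7,"grip":-1},{"dx":0.014,"dy":0.033,"dz":0,"twist":14,"grip":-1},{"dx":0.02,"dy":0.05,"dz":0,"twist":21,"grip":-1},{"dx":0.027,"dy":0.065,"dz":0,"twist":28,"grip":-1},{"dx":0.034,"dy":0.082,"dz":0,"twist":35,"grip":-1}]'
python3 -m crank '[{"dx":0,"dy":0,"dz":0,"twist":5,"grip":-1},{"dx":0,"dy":0,"dz":0,"twist":5,"grip":-1},{"dx":0,"dy":0,"dz":0,"twist":5,"grip":-1},{"dx":0,"dy":0,"dz":0,"twist":5,"grip":-1},{"dx":0,"dy":0,"dz":0,"twist":5,"grip":-1}]'
python3 -c "
from h import *
print(arm.get_state()['q'])"
```

```text
t: 15.32
eef_pos: [0.44, -0.0433, 0.2553]
ee_rot: [3.14, 0.001, -0.99]
force: [-0.0, -0.4, 0.6]
width: 0.0003
gripper_force: 0.0
t: 15.73
eef_pos: [0.4739, 0.0388, 0.2551]
ee_rot: [3.14, 0.002, -0.379]
force: [0.9, -0.7, 0.3]
width: 0.0006
gripper_force: 0.0
t: 16.15
eef_pos: [0.5078, 0.1208, 0.255]
ee_rot: [3.141, 0.002, 0.232]
force: [-0.1, 0.1, 0.3]
width: 0.0004
gripper_force: 0.0
t: 16.57
eef_pos: [0.5417, 0.2027, 0.2548]
ee_rot: [-3.141, 0.002, 0.842]
force: [0.8, 0.3, -0.3]
width: 0.0007
gripper_force: 0.0
t: 16.98
eef_pos: [0.5756, 0.2848, 0.2546]
ee_rot: [-3.139, 0.002, 1.453]
force: [-0.1, 0.5, 0.3]
width: 0.0004
gripper_force: 0.0
t: 17.4
eef_pos: [0.5759, 0.2831, 0.2563]
ee_rot: [-3.141, 0.0, 1.531]
force: [-0.4, -1.0, 0.4]
width: 0.0001
gripper_force: 0.0
[ 7.60291686e-01  2.88264457e-01 -2.12333084e-02 -1.35915603e-04
 -1.26170808e+00  2.34191206e+00]
```

```bash
python3 -m crank '[{"dx":0,"dy":-0.001,"dz":-0.04,"twist":0,"grip":-1},{"dx":0,"dy":-0.001,"dz":-0.08,"twist":0,"grip":-1},{"dx":0,"dy":-0.001,"dz":-0.12,"twist":0,"grip":-1},{"dx":0,"dy":-0.001,"dz":-0.15,"twist":0,"grip":-1},{"dx":0,"dy":-0.001,"dz":-0.174,"twist":0,"grip":-1}]'
python3 -m crank '[{"dx":0,"dy":0,"dz":-0.003,"twist":0,"grip":-1},{"dx":0,"dy":0,"dz":-0.006,"twist":0,"grip":-1},{"dx":0,"dy":0,"dz":-0.009,"twist":0,"grip":-1},{"dx":0,"dy":0,"dz":-0.012,"twist":0,"grip":-1},{"dx":0,"dy":0,"dz":-0.012,"twist":0,"grip":-1}]'
python3 - <<'E'
from h import *
s=arm.get_state();print(s["eef_pos"])
f=arm.grab_frame('side')[:,:,::-1]
cv2.imwrite('pics/v9.png',cv2.resize(f[200:400,160:360],(600,600),interpolation=cv2.INTER_CUBIC))
E
```

```text
t: 17.82
eef_pos: [0.575, 0.2811, 0.0799]
ee_rot: [-3.14, 0.001, 1.531]
force: [-0.0, 0.7, 0.9]
width: 0.0003
gripper_force: 0.0
t: 18.23
eef_pos: [0.5768, 0.2828, 0.0718]
ee_rot: [3.14, -0.002, 1.533]
force: [0.5, -0.6, -0.1]
width: 0.0004
gripper_force: 0.0
[0.57678145 0.2828093  0.07177652]
```

View pics/v9.png

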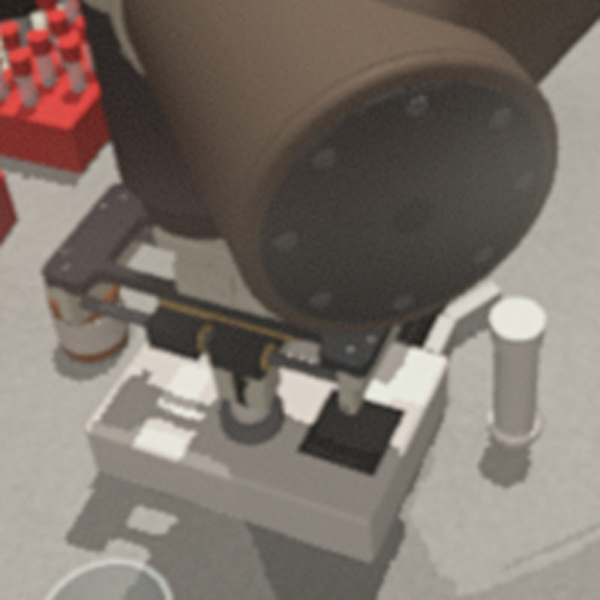

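The closed fingers are centred over the cap at about (250,415), and the body is clear of the amber bottle and the tube. Pressing slowly.

```bash
python3 -m crank '[{"dx":-0.001,"dy":-0.001,"dz":-0.002,"twist":0,"grip":-1},{"dx":-0.001,"dy":-0.001,"dz":-0.004,"twist":0,"grip":-1},{"dx":-0.001,"dy":-0.001,"dz":-0.006,"twist":0,"grip":-1},{"dx":-0.001,"dy":-0.001,"dz":-0.006,"twist":0,"grip":-1},{"dx":-0.001,"dy":-0.001,"dz":-0.006,"twist":0,"grip":-1}]'
python3 -m crank '[{"dx":0,"dy":0,"dz":-0.001,"twist":0,"grip":-1},{"dx":0,"dy":0,"dz":-0.002,"twist":0,"grip":-1},{"dx":0,"dy":0,"dz":-0.002,"twist":0,"grip":-1},{"dx":0,"dy":0,"dz":-0.002,"twist":0,"grip":-1},{"dx":0,"dy":0,"dz":-0.002,"twist":0,"grip":-1}]'
```

```text
t: 18.7
eef_pos: [0.5754, 0.2815, 0.0648]
ee_rot: [3.141, -0.0, 1.534]
force: [0.2, 0.3, 2.0]
width: 0.0003
gripper_force: 1.1
t: 19.12
eef_pos: [0.5754, 0.2815, 0.0627]
ee_rot: [3.141, -0.0, 1.534]
force: [0.4, 0.4, 2.7]
width: 0.0007
gripper_force: 1.6
```

```bash
python3 -m crank '[{"dx":0,"dy":0,"dz":-0.001,"twist":0,"grip":-1},{"dx":0,"dy":0,"dz":-0.002,"twist":0,"grip":-1},{"dx":0,"dy":0,"dz":-0.002,"twist":0,"grip":-1},{"dx":0,"dy":0,"dz":-0.002,"twist":0,"grip":-1},{"dx":0,"dy":0,"dz":-0.002,"twist":0,"grip":-1}]'
```

```text
t: 19.53
eef_pos: [0.5755, 0.2815, 0.0613]
ee_rot: [3.141, -0.0, 1.534]
force: [-1.5, 1.1, 8.0]
width: 0.0006
gripper_force: 4.0
```

```bash
python3 -m crank '[{"dx":0,"dy":0,"dz":-0.001,"twist":0,"grip":-1},{"dx":0,"dy":0,"dz":-0.0015,"twist":0,"grip":-1},{"dx":0,"dy":0,"dz":-0.0015,"twist":0,"grip":-1},{"dx":0,"dy":0,"dz":-0.0015,"twist":0,"grip":-1},{"dx":0,"dy":0,"dz":-0.0015,"twist":0,"grip":-1}]'
```

```text
t: 19.95
eef_pos: [0.5755, 0.2815, 0.061]
ee_rot: [3.14, -0.001, 1.534]
force: [-5.5, -0.5, 17.7]
width: 0.0005
gripper_force: 8.6
```

The button is bottomed out at 17.7 N, with the TCP stalled. Releasing and rising clear, then a check with the top camera.

```bash
python3 -m crank '[{"dx":0,"dy":0,"dz":0.005,"twist":0,"grip":-1},{"dx":0,"dy":0,"dz":0.015,"twist":0,"grip":-1},{"dx":0,"dy":0,"dz":0.04,"twist":0,"grip":-1},{"dx":0,"dy":0,"dz":0.08,"twist":0,"grip":-1},{"dx":0,"dy":0,"dz":0.12,"twist":0,"grip":-1}]'
python3 -m crank '[{"dx":0,"dy":0,"dz":0.04,"twist":0,"grip":-1},{"dx":0,"dy":0,"dz":0.08,"twist":0,"grip":-1},{"dx":0,"dy":-0.03,"dz":0.09,"twist":0,"grip":-1},{"dx":-0.03,"dy":-0.06,"dz":0.09,"twist":0,"grip":-1},{"dx":-0.06,"dy":-0.09,"dz":0.09,"twist":0,"grip":-1}]'
python3 -m crank '[{"dx":-0.015,"dy":-0.035,"dz":0,"twist":0,"grip":-1},{"dx":-0.03,"dy":-0.07,"dz":0,"twist":0,"grip":-1},{"dx":-0.045,"dy":-0.105,"dz":0,"twist":0,"grip":-1},{"dx":-0.06,"dy":-0.14,"dz":0,"twist":0,"grip":-1},{"dx":-0.075,"dy":-0.175,"dz":0,"twist":0,"grip":-1}]'
python3 -m crank '[{"dx":-0.01,"dy":-0.035,"dz":0,"twist":0,"grip":-1},{"dx":-0.02,"dy":-0.07,"dz":0,"twist":0,"grip":-1},{"dx":-0.03,"dy":-0.105,"dz":0,"twist":0,"grip":-1},{"dx":-0.03,"dy":-0.14,"dz":0,"twist":0,"grip":-1},{"dx":-0.03,"dy":-0.16,"dz":0,"twist":0,"grip":-1}]'
python3 - <<'E'
from e import *
f=arm.grab_frame("top");g=arm.grab_frame("side")
print("mag right",edge(f,204,252,(265.6,262.6),4,.176),"con left",edge(f,196,260,(187.3,182.2),4,.045))
cv2.imwrite('pics/v10.png',np.hstack([cv2.resize(f[:,:,::-1],(400,300)),cv2.resize(g[:,:,::-1],(400,300))]))
E
```

```text
t: 20.37
eef_pos: [0.574, 0.2803, 0.1789]
ee_rot: [-3.138, 0.003, 1.533]
force: [1.5, 0.9, 0.1]
width: 0.0005
gripper_force: 0.0
t: 20.78
eef_pos: [0.5158, 0.1915, 0.2689]
ee_rot: [-3.141, 0.0, 1.533]
force: [-0.8, -0.6, 0.4]
width: 0.0005
gripper_force: 0.0
t: 21.2
eef_pos: [0.4396, 0.0158, 0.269]
ee_rot: [-3.141, 0.0, 1.534]
force: [1.2, 0.5, 0.3]
width: 0.0004
gripper_force: 0.0
t: 21.62
eef_pos: [0.4098, -0.145, 0.2693]
ee_rot: [-3.142, -0.0, 1.533]
force: [0.7, 0.4, 0.5]
width: 0.0005
gripper_force: 0.0
mag right (-0.0435, array([0.5705058 , 0.10948625], dtype=float32)) con left (-0.0449, array([0.57883847, 0.32252514], dtype=float32))
```

View pics/v10.png

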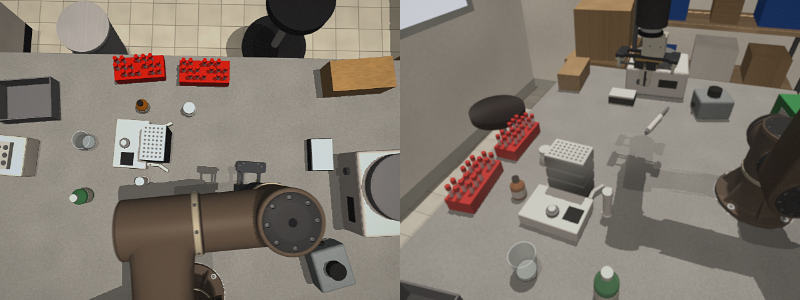

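The magazine at (155,142) is home and square, it hasn't moved since the press, and the arm is clear. The bystanders all look to be where they started.

```bash
python3 -c "
from station import arm
print(arm.job_done())"
```

```text
the job is handed in; nothing more can be done
None
```

The magazine sits home, upright and square against the console. I then pressed the button to its stop, released it, and handed the job in at about 22 s of the 72 s limit. The push contact was about 68 mm up rather than near the base, because the gripper's body reaches the magazine before the fingers do; it stayed upright in every camera check.

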